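# Slide the key cup along the rail into the vise-side corner

## Robot

A 6-joint arm with a two-finger parallel gripper is mounted at the origin on the work surface. World frame = base frame: x ahead of the robot, y to its left, z up, the work surface at z = 0. Lengths are in m, angles in rad, forces in N, time in s.
With the tool pointing down it reaches from about 0.375 to 0.975 m from the base axis. Payload 3.8 kg.
Tool frame: the origin (TCP) lies midway between the tips of the shut fingers; the grasp point (between the pads) lies 19 mm behind it; z points along the fingers, y is the direction in which the jaws open and shut (so a half turn about z gives the same grasp; the last joint's range is limited). The gripper opens to 85 mm and grips with 20 to 120 N. Pads are 22 mm wide; open, the fingers measure 114 mm over their backs; the gripper's body (76 mm by 85 mm) begins 54 mm behind the grasp point. The pads swing forward as they close: fully open they stand 13 mm farther back than shut.
Start: joints at [-1.207, 0.264, 1.604, -0, 1.274, -0.037], TCP at [0.263, -0.622, 0.231] pointing down, gripper open.
Joint ranges: [-2.63, 2.63], [-0.94, 2.18], [0.31, 2.57], [-1.31, 4.45], [0, 2.66], [-2.55, 2.55]. Speed limits (rad/s): [2.57, 2.57, 3.14, 3.14, 3.14, 3.14].

## Interface

Orientations are given as a rotation vector (axis times angle).
In Python, from workcell import bot gives the robot as it stands. The module is installed in compiled form; this text tells all that it offers.
- The arm moves only by the tool move_arm, never from a script. Its argument "steps" is a list of rows, each a list of 5 numbers: the shift along the tool's x, y, z in mm, then the turn about the tool's z in degrees, then the opening in per cent of the stroke, from 0 (shut) to 100 (fully open). In form: [[tx, ty, tz, turn, claw], ...]. A call has 1 to 20 rows; each row is the pose to reach, as a shift and turn from the pose commanded when the call began, along the tool's axes at that moment; what a row does not reach only later rows make up. A row lasts 1/10 s, in which the tool goes at most 50 mm and 8.59 degrees, less where a joint would pass 70% of its speed; a pose out of reach is approached as far as the arm can. A call with a gripper value outside its range is refused whole. The fingers move at their own pace and stop on an object; "newtons" is the grip in N (left out, the last holds). Time passes only in rows, so rows that repeat a pose let the fingers close. It gives the time, the measured TCP pose, the force and the opening at its end, in the units of the state.
- bot.read_state(): the state, without advancing time (a new reading comes with each control period).
- bot.read_camera(name): name is "side" or "top" or "wrist"; returns a dict with "pixels" (400x640x3 uint8, red, green, blue), "depth" (400x640 float32, m along the optical axis (not along the pixel's ray), 0 where there is no reading), "fovy" (degrees; the focal length in pixels is half the picture's height over the tangent of half this angle, whatever the lens; pixels are square), "cx", "cy" (the principal point, pixels), "xyz" and "attitude" of the camera in the world. Camera axes: x right, y up, looking along -z (the intrinsics and any distortion apply to the point x, -y, -z); pixel columns grow to the right and rows downward; lengths in m; the calibration is good to about 2 mm. A picture is of the moment at which its call begins.
- bot.finish_job(): hands the job in, once; it reports no verdict.
The state is a dict: "time": time; "q": joint angles; "joint_vel": joint speeds; "joint_torque": joint torques, N m; "tool_pos": TCP position; "tcp_rot": TCP orientation; "wrist_force": force on the tool from outside, world axes, zero at the start; "torque": the same for the moment, N m; "width": opening from 0.0 (shut) to 1.0 (fully open).
Only numpy, scipy, OpenCV 4.12 (cv2) and the standard library are available. Lean on these libraries where they do the work, as an engineer would, in place of code of your own. Each camera call takes 0.05 s, during which the arm holds its last target.

## Task

With the outside of the fingertips, push the small round key cup straight across the setting plate until it lies against the long rail, then slide it along the rail, keeping it against the rail all the way, into the corner pocket at the end nearer the bench vise, so that it sits snug against both the rail and the end stop. Do not pinch, lift or tip the key cup, and leave the mouthpiece, the key guard and the spring hook where they lie. Finish with the hand clear of everything.

Things in the scene. Friction and masses are not known exactly. Their poses are not given: they have to be found in the camera images.
- keycup: loose round nickel-plated key cup: flat disc 34 mm across, 12 mm high with upright side wall; a thin hinge tube across its top, inside the outline, reaches 18.5 mm. About 60 g, slides under a fraction of a newton. Origin: centre of its underside, z up. Starts flat on the plate near the middle of its length, its centre 45 to 80 mm short of where it touches the rail; yaw is unimportant
- plate: fixed dark steel plate, 8 mm thick, with aluminium rail and 2 end stops rising 12 mm above its face (20 mm over the bench). Origin on the bench under it, midway between the stops; x square towards the rail, y along it (left). Plate x -88 to +77, y -150 to +150 mm. Rail: full length, inner face x = 60 mm. Stops: inner faces y = +-130 mm, from rail back to x = 10 mm. Yaw within 17 degrees
- corner_left (a point): the corner at the plate's +y end (to the robot's left), where the inner faces of rail and end stop meet, at the level of the plate's face
- corner_right (a point): the corner at the plate's -y end (to the robot's right), where the inner faces of rail and end stop meet, at the level of the plate's face
- vise: fixed cast-iron bench vise with cork-padded jaws and a toggle lever, 110 mm wide (y), 281 mm long (x, its lever towards the robot), 139 mm high. Stands left (y > 0) or right (y < 0) of the plate, about 0.42 m from the middle line; a low wooden parts tray stands on the other side. It only tells which corner is meant. Origin: centre of its base, on the bench
- mouthpiece: bystander, loose: black ebonite mouthpiece lying along its x axis, 90 mm long, 30 mm high, on the bench behind the rail. Origin: beneath its middle, on the bench
- guard: bystander, loose: brass key guard, a small domed wire cage about 54 by 35 mm, 26 mm high, on the bench behind the rail. Origin: beneath its centre, on the bench
- springhook: bystander, loose: steel spring-hook tool with a walnut handle, 177 mm long and 17 mm high, lying on the bench on the robot's side of the plate, roughly parallel to the rail. x axis from handle to hook; origin on the bench beneath the end of the handle where the steel begins
Things that resemble listed ones, but are neither listed nor needed, are in the scene too. Of the things that look like the keycup, the smallest one is meant.

How it is judged:
By the outcome, as a careful person would: the job done as asked, in the order asked, and still so for the second after the job is handed in, with the robot touching nothing.
It also fails if it takes over 51 s, if anything falls off the work surface, if the arm or the gripper's body presses on something with over 40 N, if the wrist force passes 120 N, or if a joint passes its speed limit or range.

## Working session

There is one attempt and no reset: what is moved stays moved. The work goes in short steps, Python scripts to look and compute and a tool call to move; the robot and the scene stay as the last step left them, time stands still between calls to the robot, and variables do not carry over. Pictures are saved under pics/ and viewed, and the job is handed in when it is done.

Besides the shell and the picture viewer there is one more tool, called by a JSON object that holds its "name" and its "arguments", one argument or row to a line. move_arm: Moves the arm, as the interface text tells. Its arguments: {"type":"object","properties":{"steps":{"type":"array","items":{"type":"array","items":{"type":"number"}}},"newtons":{"type":"number"}},"required":["steps"]}

```bash
mkdir -p pics; cat > h.py <<'E'
import numpy as np,cv2
from workcell import bot
def cap(n,tag):
    c=bot.read_camera(n); np.savez(f'pics/{tag}.npz',**{k:np.array(v) for k,v in c.items()})
    cv2.imwrite(f'pics/{tag}.png',c['pixels'][:,:,::-1]); return c
E
python3 - <<'E'
from h import *
for n in ['top','side']:
    c=cap(n,n+'0')
    print(n,{k:v for k,v in c.items() if k not in('pixels','depth')},c['depth'].min(),c['depth'].max())
print(bot.read_state())
E
```

```text
top {'fovy': 57.17812477426364, 'cx': 319.2280065928593, 'cy': 206.03394084345598, 'xyz': array([ 0.4075272 , -0.01602407,  1.18833697]), 'attitude': array([ 0.12393973, -0.09846096, -1.54892187])} 0.0 2.1011934
side {'fovy': 46.882970418699735, 'cx': 319.83107655613907, 'cy': 205.79990976799155, 'xyz': array([0.1234145 , 0.60953055, 0.91613421]), 'attitude': array([ 0.27572508, -0.87277271, -2.39517191])} 0.0 3.0189345
{'time': 0.1, 'q': array([-1.20691230e+00,  2.64705054e-01,  1.60524209e+00, -6.47291023e-06,
        1.27373443e+00, -3.68738277e-02]), 'joint_vel': array([-0.00109626, -0.00081328, -0.00389621, -0.00165089,  0.000361  ,
        0.00043693]), 'joint_torque': array([-1.23700697e-04, -5.16708219e+01, -3.68589950e+01, -6.38859410e-05,
        6.27268542e-03,  2.49036964e-05]), 'tool_pos': array([ 0.26310105, -0.62088125,  0.23006568]), 'tcp_rot': array([-3.07671376e+00, -6.24897653e-01,  5.43351008e-04]), 'wrist_force': array([-0.66767195, -0.07065619, -0.02114545]), 'torque': array([-0.02824472, -0.02861188,  0.01051343]), 'width': 1.0036693232028686}
```

View pics/top0.png

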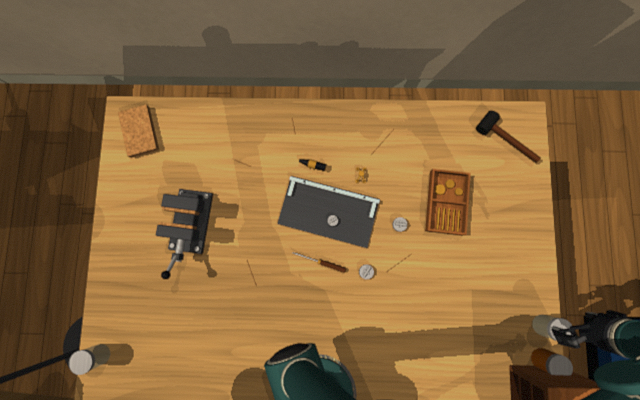

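View pics/side0.png

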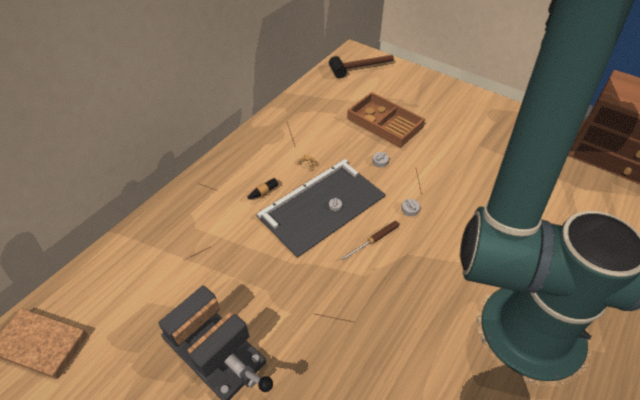

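The vise stands on the left at top-view pixel (190,225), so corner_left is meant. There are three round candidates in the top view: (333,220) on the plate, and (400,224) and (367,271) on the bench. The one on the plate looks smallest. I'll measure and confirm it.

```bash
cat >> h.py <<'E'
from scipy.spatial.transform import Rotation as R
def load(tag): return dict(np.load(f'pics/{tag}.npz'))
def ray(c,u,v):
    f=200/np.tan(np.radians(float(c['fovy']))/2)
    u=np.asarray(u,float);v=np.asarray(v,float)
    d=np.stack([(u-c['cx'])/f,-(v-c['cy'])/f,-np.ones_like(u)],-1)
    return d@R.from_rotvec(c['attitude']).as_matrix().T
def onz(c,u,v,z):
    d=ray(c,u,v); t=(z-c['xyz'][2])/d[...,2]; return c['xyz']+d*t[...,None]
def cloud(c):
    v,u=np.mgrid[0:400,0:640]; return c['xyz']+ray(c,u,v)*c['depth'][...,None]
def proj(c,P):
    f=200/np.tan(np.radians(float(c['fovy']))/2)
    p=(np.asarray(P)-c['xyz'])@R.from_rotvec(c['attitude']).as_matrix()
    return np.stack([c['cx']-f*p[...,0]/p[...,2],c['cy']+f*p[...,1]/p[...,2]],-1)
E
python3 - <<'E'
from h import *
t=load('top0'); s=load('side0')
for n,c,ps in [('top',t,[(333,220),(400,224),(367,271),(330,235),(520,350),(250,180),(330,185)]),('side',s,[(336,204),(381,159),(411,207),(310,225),(300,350),(310,188)])]:
    P=cloud(c)
    for u,v in ps: print(n,u,v,P[v,u].round(4))
cv2.imwrite('pics/crop_t.png',cv2.resize(t['pixels'][150:290,265:425,::-1],None,fx=5,fy=4.2857*5/4.2857*1.0,interpolation=cv2.INTER_CUBIC)[:600] if 0 else cv2.resize(t['pixels'][165:285,265:425,::-1],None,fx=5,fy=5,interpolation=cv2.INTER_CUBIC))
cv2.imwrite('pics/crop_s.png',cv2.resize(s['pixels'][140:260,245:405,::-1],None,fx=5,fy=5,interpolation=cv2.INTER_CUBIC))
E
```

```text
top 333 220 [ 0.5289 -0.04    0.0307]
top 400 224 [ 0.5212 -0.2536  0.0202]
top 367 271 [ 0.3718 -0.1482  0.0268]
top 330 235 [ 0.4828 -0.0316  0.0066]
top 520 350 [ 0.1421 -0.6193  0.0033]
top 250 180 [6.602e-01 2.362e-01 2.000e-04]
top 330 185 [ 0.6472 -0.029   0.0035]
side 336 204 [ 0.5258 -0.0327  0.0221]
side 381 159 [ 0.5178 -0.2454  0.0164]
side 411 207 [ 0.3669 -0.1378  0.0176]
side 310 225 [0.547  0.0507 0.0073]
side 300 350 [ 0.3768  0.3198 -0.0009]
side 310 188 [ 0.618  -0.0469  0.011 ]
```

View pics/crop_t.png

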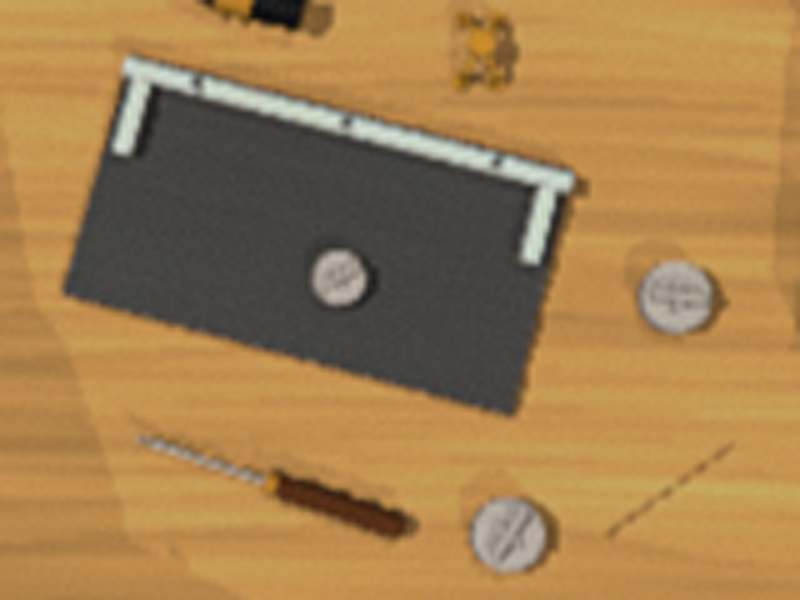

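View pics/crop_s.png

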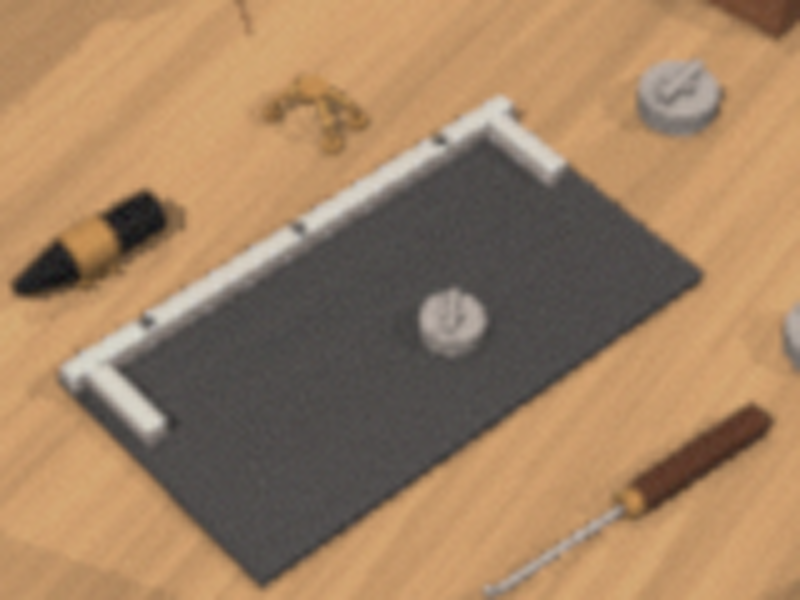

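The plate candidate is the smallest, about 12 px across against about 15 px for the other two, and the only one lying on the plate. The crops show it at full-image pixel (333,220) in the top view. The rail runs from about (290,178) to (379,201), with corner_left near (293,183). Now the plate pose and cup centre from both views.

```bash
cat > m.py <<'E'
from h import *
def meas(c,box,verbose=True):
    x0,y0,x1,y1=box
    K=4
    im=cv2.resize(c['pixels'][y0:y1,x0:x1],None,fx=K,fy=K,interpolation=cv2.INTER_CUBIC)
    hsv=cv2.cvtColor(im,cv2.COLOR_RGB2HSV); g=hsv[...,2]; sat=hsv[...,1]
    light=((g>120)&(sat<60)).astype(np.uint8); dark=((g<100)&(sat<70)).astype(np.uint8)
    plate=cv2.morphologyEx(light|dark,cv2.MORPH_OPEN,np.ones((9,9)))
    toimg=lambda p:np.stack([x0+(p[:,0]+.5)/K-.5,y0+(p[:,1]+.5)/K-.5],-1)
    cs,_=cv2.findContours(light,cv2.RETR_EXTERNAL,cv2.CHAIN_APPROX_NONE)
    out={}
    cl=[]
    for k in cs:
        if cv2.contourArea(k)<150: continue
        cl.append((toimg(k[:,0].astype(float)),cv2.contourArea(k)/K/K))
    cd,_=cv2.findContours(plate,cv2.RETR_EXTERNAL,cv2.CHAIN_APPROX_NONE)
    k=max(cd,key=cv2.contourArea)
    return cl,toimg(k[:,0].astype(float)),light,plate,toimg
if __name__=='__main__':
    for n,tag,box in [('top','top0',(265,165,425,285)),('side','side0',(245,150,425,260))]:
        c=load(tag); cl,pl,light,plate,_=meas(c,box)
        for p,a in cl: print(n,'light',p.mean(0).round(1),a, p.min(0).round(1),p.max(0).round(1))
        P=onz(c,pl[:,0],pl[:,1],0.008)[:,:2].astype(np.float32)
        r=cv2.minAreaRect(P); print(n,'plate rect z8',np.round(r[0],4),np.round(r[1],4),r[2]); print(cv2.boxPoints(r).round(4).tolist())
        cl.sort(key=lambda t:-t[1])
        q=onz(c,cl[0][0][:,0],cl[0][0][:,1],0.020)[:,:2].astype(np.float32)
        r=cv2.minAreaRect(q); print(n,'rail rect z20',np.round(r[0],4),np.round(r[1],4),r[2]);print(cv2.boxPoints(r).round(4).tolist())
        cv2.imwrite(f'pics/mask_{n}.png',np.hstack([light,plate])*255 if 0 else light*120+plate*100)
E
python3 m.py
```

```text
top light [366.1 271.4] 155.84375 [358.9 264.6] [373.4 278.4]
top light [399.6 224. ] 151.03125 [392.4 217.1] [406.4 230.9]
top light [332.3 220.1] 84.0625 [327.1 214.9] [337.4 225.4]
top light [333.8 191.9] 497.28125 [287.1 175.9] [379.4 217.4]
top plate rect z8 [ 0.5608 -0.0241] [0.3041 0.1631] 75.99703216552734
[[0.4449000060558319, -0.15189999341964722], [0.6031000018119812, -0.19140000641345978], [0.6766999959945679, 0.10369999706745148], [0.5184999704360962, 0.14319999516010284]]
top rail rect z20 [ 0.6058 -0.0356] [0.3013 0.0655] 75.93074798583984
[[0.5375000238418579, -0.1738000065088272], [0.6010000109672546, -0.18970000743865967], [0.6741999983787537, 0.10249999910593033], [0.6107000112533569, 0.1185000017285347]]
side light [355.3 250.1] 42.84375 [341.9 241.1] [368.9 258.4]
side light [409.6 208. ] 215.15625 [401.6 198.4] [419.4 215.1]
side light [334.8 203.7] 119.53125 [328.6 197.4] [341.6 210.1]
side light [304.2 189.6] 712.0625 [256.9 158.9] [357.9 227.6]
side light [380.5 159.7] 172.25 [372.6 151.9] [388.4 166.4]
side plate rect z8 [ 0.5617 -0.0256] [0.3095 0.172 ] 75.8727035522461
[[0.4404999911785126, -0.15459999442100525], [0.6072999835014343, -0.19660000503063202], [0.6829000115394592, 0.10350000113248825], [0.5160999894142151, 0.14550000429153442]]
side rail rect z20 [ 0.6052 -0.0297] [0.3051 0.0682] 75.76937866210938
[[0.5346999764442444, -0.16920000314712524], [0.6007000207901001, -0.1859000027179718], [0.6757000088691711, 0.10980000346899033], [0.6097000241279602, 0.1264999955892563]]
```

```bash
cat >> h.py <<'E'
def shift(target,st=None):
    st=st or bot.read_state()
    M=R.from_rotvec(st['tcp_rot']).as_matrix()
    h=np.degrees(np.arctan2(M[1,0],M[0,0]))
    print('t',st['time'],'tcp',np.round(st['tool_pos'],4),'heading x',round(h,2),'zaxis',M[:,2].round(4),'F',np.round(st['wrist_force'],2),'w',round(st['width'],3))
    if target is not None: print('shift mm',(M.T@(np.array(target)-st['tool_pos'])*1000).round(1))
    return h
YAW=np.radians(-14.05); O=np.array([.565,-.025])
ex=np.array([np.cos(YAW),np.sin(YAW)]); ey=np.array([-np.sin(YAW),np.cos(YAW)])
def p2w(x,y,z): return np.r_[O+ex*x/1000+ey*y/1000,z/1000]
def w2p(P): d=np.asarray(P)[...,:2]-O; return np.stack([d@ex,d@ey],-1)*1000
E
python3 - <<'E'
from h import *
t=load('top0');s=load('side0')
a=onz(t,332.3,220.1,.02);b=onz(s,334.8,203.7,.016)
print(a,w2p(a),b,w2p(b))
shift(p2w(-76,-25,200))
E
```

```text
[ 0.52967697 -0.03800675  0.02      ] [-31.10868023 -21.19296579] [ 0.53161736 -0.03617299  0.016     ] [-29.67152603 -18.94300012]
t 0.1 tcp [ 0.2631 -0.6209  0.2301] heading x 22.96 zaxis [-7.0e-04  1.9e-03 -1.0e+00] F [-0.67 -0.07 -0.02] w 1.004
shift mm [ 434.7 -456.6   31. ]
```

{"name": "move_arm", "arguments": {
  "steps": [
    [12,-13,0,1,60],
    [36,-38,1,4,40],
    [60,-63,3,8,20],
    [85,-89,5,12,0],
    [110,-115,7,16,0],
    [135,-142,9,20,0],
    [160,-168,11,24,0],
    [185,-194,13,28,0],
    [210,-220,15,32,0],
    [235,-247,17,35,0],
    [260,-273,19,37,0],
    [285,-299,21,37,0],
    [310,-326,23,37,0],
    [335,-352,25,37,0],
    [360,-378,27,37,0],
    [385,-404,29,37,0],
    [408,-429,30,37,0],
    [425,-447,31,37,0],
    [435,-457,31,37,0],
    [435,-457,31,37,0]
  ]
}}

```text
time: 2.1
tool_pos: [0.4857, -0.0299, 0.2]
tcp_rot: [-3.118, 0.38, 0.001]
wrist_force: [0.2, -1.1, 0.6]
width: 0.003
```

```bash
python3 - <<'E'
from h import *
shift(p2w(-76,-21,200))
for n in ['wrist','top','side']:
    c=cap(n,n+'1')
    if n=='wrist': print({k:v for k,v in c.items() if k not in('pixels','depth')})
E
```

```text
t 2.1 tcp [ 0.4857 -0.0299  0.2   ] heading x -13.89 zaxis [-6.e-04  1.e-04 -1.e+00] F [ 0.2  -1.07  0.64] w 0.003
shift mm [-0.3 -3.  -0. ]
{'fovy': 66.9995407724641, 'cx': 314.98432345397816, 'cy': 198.02132515600874, 'xyz': array([ 0.56664422, -0.04903411,  0.34308119]), 'attitude': array([-0.23543641,  0.30162746, -1.79431129])}
```

View pics/wrist1.png

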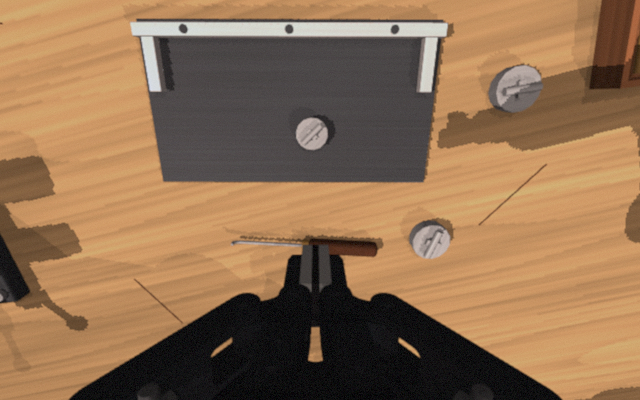

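The wrist view shows the plate with its rail at rows 22–36 and the cup at (312,134). corner_left is near (158,37), the spring hook is at (310,245), and the shut fingers are at (316,265). I'll refine the plate and cup from this view.

```bash
python3 - <<'E'
from h import *
from m import meas
c=load('wrist1'); cl,pl,light,plate,_=meas(c,(115,10,465,200))
cl.sort(key=lambda t:-t[1])
for p,a in cl[:4]: print(a,p.min(0),p.max(0))
q=cl[0][0]; Q=w2p(onz(c,q[:,0],q[:,1],.02))
r=cv2.minAreaRect(Q.astype(np.float32)); print('rail in plate frame',np.round(r[0],1),np.round(r[1],1),r[2])
def line(P,mask,ax):
    p=P[mask]; k=np.polyfit(p[:,1-ax],p[:,ax],1); print('   n',mask.sum(),'slope deg',np.degrees(np.arctan(k[0])).round(2),'at0',k[1].round(2),'res',np.std(p[:,ax]-np.polyval(k,p[:,1-ax])).round(2))
print('rail back z20');line(Q,(Q[:,0]>72)&(abs(Q[:,1])<140),0)
print('rail inner z20');line(Q,(Q[:,0]>50)&(Q[:,0]<70)&(abs(Q[:,1])<125),0)
print('ends z20');line(Q,(Q[:,1]>142)&(Q[:,0]>15)&(Q[:,0]<70),1);line(Q,(Q[:,1]<-142)&(Q[:,0]>15)&(Q[:,0]<70),1)
print('inner stops');line(Q,(Q[:,1]>110)&(Q[:,1]<140)&(Q[:,0]>15)&(Q[:,0]<55),1);line(Q,(Q[:,1]<-110)&(Q[:,1]>-140)&(Q[:,0]>15)&(Q[:,0]<55),1)
P=w2p(onz(c,pl[:,0],pl[:,1],.008))
print('plate near z8');line(P,(P[:,0]<-80)&(abs(P[:,1])<140),0)
print('plate ends z8');line(P,(P[:,1]>140)&(P[:,0]<0)&(P[:,0]>-80),1);line(P,(P[:,1]<-140)&(P[:,0]<0)&(P[:,0]>-80),1)
k=cl[1][0] if cl[1][1]<2000 else cl[2][0]
K=w2p(onz(c,k[:,0],k[:,1],.02)); print('cup',cv2.minEnclosingCircle(K.astype(np.float32)),cv2.fitEllipse(K.astype(np.float32)))
E
```

```text
6150.90625 [129.875  20.875] [447.625  92.125]
789.5625 [295.375 117.375] [327.125 149.375]
rail in plate frame [40.4  2.1] [ 62.6 300.1] 0.011294710449874401
rail back z20Traceback (most recent call last):
  File "<stdin>", line 10, in <module>
  File "<stdin>", line 9, in line
    raise TypeError("expected non-empty vector for x")
TypeError: expected non-empty vector for x
```

```bash
cat > w.py <<'E'
from h import *
from m import meas
import sys
def run(tag,box):
    c=load(tag); cl,pl,light,plate,_=meas(c,box)
    cl.sort(key=lambda t:-t[1])
    q=cl[0][0]; Q=w2p(onz(c,q[:,0],q[:,1],.02))
    def line(s,P,mask,ax):
        p=P[mask]
        if len(p)<8: print(s,'none');return
        k=np.polyfit(p[:,1-ax],p[:,ax],1); print(s,'n',mask.sum(),'slope',np.degrees(np.arctan(k[0])).round(2),'mid',np.polyval(k,p[:,1-ax].mean()).round(2),'res',np.std(p[:,ax]-np.polyval(k,p[:,1-ax])).round(2))
    line('rail back 77',Q,(Q[:,0]>66)&(abs(Q[:,1])<140),0)
    line('rail inner 60',Q,(Q[:,0]>50)&(Q[:,0]<65)&(abs(Q[:,1])<120),0)
    for s in (1,-1):
        y=Q[:,1]*s
        line(f'end {150*s}',Q,(y>144)&(Q[:,0]>15)&(Q[:,0]<66),1)
        line(f'stop inner {130*s}',Q,(y>115)&(y<140)&(Q[:,0]>15)&(Q[:,0]<50),1)
    line('stop front 10',Q,(Q[:,0]<15),0)
    P=w2p(onz(c,pl[:,0],pl[:,1],.008))
    line('plate near -88',P,(P[:,0]<-80)&(abs(P[:,1])<140),0)
    for s in (1,-1): line(f'plate end {150*s}',P,(P[:,1]*s>140)&(P[:,0]<0)&(P[:,0]>-80),1)
    for k,a in cl[1:]:
        K=w2p(onz(c,k[:,0],k[:,1],.02)); (x,y),rr=cv2.minEnclosingCircle(K.astype(np.float32)); e=cv2.fitEllipse(K.astype(np.float32)); print('cup?',round(x,1),round(y,1),'r',round(rr,1),np.round(e[0],1),np.round(e[1],1))
run(sys.argv[1],tuple(map(int,sys.argv[2].split(','))))
E
python3 w.py wrist1 115,10,465,200; echo; python3 w.py top0 265,165,425,260
```

```text
rail back 77 n 1190 slope -0.03 mid 71.45 res 0.1
rail inner 60 n 1006 slope 0.04 mid 59.02 res 0.11
end 150 n 257 slope 6.03 mid 145.73 res 2.08
stop inner 130 n 155 slope 0.05 mid 132.21 res 0.08
end -150 n 44 slope -18.68 mid -146.98 res 0.83
stop inner -130 n 310 slope 0.03 mid -132.5 res 7.17
stop front 10 n 188 slope 0.0 mid 10.73 res 1.87
plate near -88 n 974 slope 0.0 mid -87.42 res 0.17
plate end 150 n 295 slope 0.06 mid 151.14 res 0.11
plate end -150 n 293 slope -0.11 mid -147.06 res 0.11
cup? -32.5 -19.0 r 17.1 [-32.7 -18.8] [32.6 33.7]

rail back 77 n 373 slope -0.01 mid 73.31 res 1.75
rail inner 60 n 291 slope -0.01 mid 60.09 res 0.67
end 150 n 12 slope 39.95 mid 147.61 res 0.75
stop inner 130 n 41 slope 0.39 mid 129.64 res 0.31
end -150 n 13 slope -38.88 mid -148.22 res 1.34
stop inner -130 n 42 slope -0.05 mid -129.57 res 0.38
stop front 10 n 46 slope 0.04 mid 11.41 res 1.7
plate near -88 n 336 slope -0.01 mid -84.99 res 0.32
plate end 150 n 94 slope -0.15 mid 147.47 res 0.36
plate end -150 n 96 slope -0.33 mid -148.68 res 0.35
cup? 12.5 -231.2 r 23.4 [  12.7 -231. ] [43.3 45.1]
cup? -31.0 -21.1 r 17.5 [-31.1 -21.1] [32.3 34.1]
```

```bash
sed -i 's/^def p2w/O=O+ey*.001\ndef p2w/' h.py; python3 - <<'E'
from h import *
shift(p2w(-78,-21,12))
E
```

```text
t 2.25 tcp [ 0.4852 -0.0318  0.2001] heading x -14.06 zaxis [-5.e-04 -6.e-04 -1.e+00] F [ 0.62 -0.17  0.2 ] w -0.001
shift mm [ -2.2  -6.1 188.1]
```

{"name": "move_arm", "arguments": {
  "steps": [
    [0,-1,12,0,0],
    [-1,-3,40,0,0],
    [-2,-5,75,0,0],
    [-2,-6,110,0,0],
    [-2,-6,140,0,0],
    [-2,-6,160,0,0],
    [-2,-6,172,0,0],
    [-2,-6,180,0,0],
    [-2,-6,185,0,0],
    [-2,-6,188,0,0],
    [-2,-6,188,0,0]
  ]
}}

```text
time: 3.35
tool_pos: [0.4856, -0.0248, 0.0127]
tcp_rot: [-3.118, 0.384, -0.002]
wrist_force: [0.8, -0.1, -0.4]
width: -0.0
```

```bash
python3 - <<'E'
from h import *
for n in ['wrist','top','side']: cap(n,n+'2')
shift(p2w(-78,-21,12))
a=load('wrist2')['pixels'];s=load('side2')['pixels'][140:260,245:405]
cv2.imwrite('pics/v2.png',np.vstack([a,cv2.resize(s,(640,480))[:200*2]])[:,:,::-1][:600] if 0 else cv2.resize(s,(800,600),interpolation=cv2.INTER_CUBIC)[:,:,::-1])
E
```

```text
t 3.5 tcp [ 0.4859 -0.0247  0.0131] heading x -14.03 zaxis [ 1.6e-03 -2.0e-04 -1.0e+00] F [-0.07 -0.12 -0.63] w -0.001
shift mm [-1.2  1.1  1.1]
```

View pics/wrist2.png

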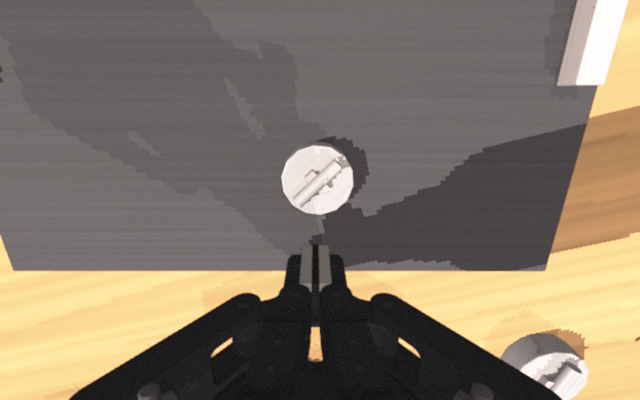

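View pics/v2.png

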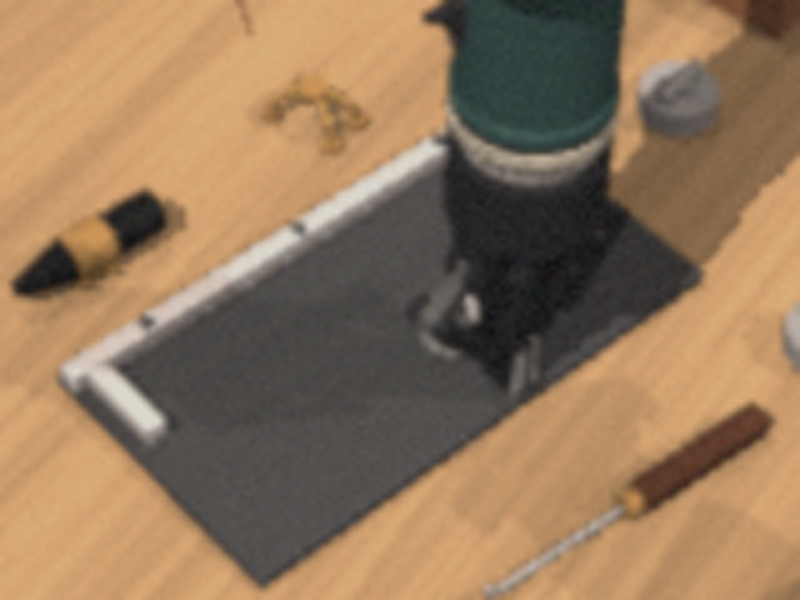

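{"name": "move_arm", "arguments": {
  "steps": [
    [3,1,1,0,0],
    [7,1,1,0,0],
    [11,1,1,0,0],
    [15,1,1,0,0],
    [19,1,1,0,0],
    [24,1,1,0,0],
    [29,1,1,0,0],
    [34,1,1,0,0],
    [39,1,1,0,0],
    [44,1,1,0,0],
    [49,1,1,0,0],
    [54,1,1,0,0],
    [59,1,1,0,0],
    [64,1,1,0,0],
    [69,1,1,0,0],
    [74,1,1,0,0],
    [78,1,1,0,0],
    [81,1,1,0,0],
    [83,1,1,0,0],
    [83,1,1,0,0]
  ]
}}

```text
time: 5.5
tool_pos: [0.5657, -0.0459, 0.0114]
tcp_rot: [3.118, -0.384, 0.001]
wrist_force: [-0.3, -0.1, 0.2]
width: 0.0
```

```bash
python3 - <<'E'
from h import *
for n in ['wrist']: cap(n,n+'3')
shift(p2w(15,-21,12)); print(w2p(bot.read_state()['tool_pos']))
E
```

```text
t 5.55 tcp [ 0.5655 -0.0458  0.0113] heading x -14.03 zaxis [ 2.e-04 -1.e-04 -1.e+00] F [-1.1   0.   -0.01] w -0.002
shift mm [ 9.4 -0.1 -0.7]
[  5.55540068 -21.08629776]
```

View pics/wrist3.png

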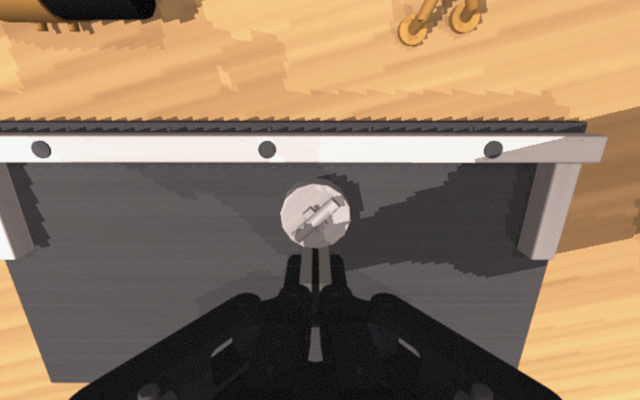

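{"name": "move_arm", "arguments": {
  "steps": [
    [2,0,0,0,0],
    [4,0,0,0,0],
    [6,0,0,0,0],
    [7.5,0,0,0,0],
    [8.5,0,0,0,0],
    [9,0,0,0,0],
    [9,0,0,0,0]
  ]
}}

```text
time: 6.25
tool_pos: [0.5742, -0.048, 0.0113]
tcp_rot: [3.118, -0.384, 0.0]
wrist_force: [0.3, -0.3, 0.5]
width: -0.002
```

```bash
python3 - <<'E'
from h import *
cap('wrist','wrist4')
for i in range(3): shift(p2w(15,-21,12))
im=load('wrist4')['pixels'][110:260,220:420]
cv2.imwrite('pics/v4.png',cv2.resize(im,None,fx=4,fy=4,interpolation=cv2.INTER_CUBIC)[:,:,::-1])
E
```

```text
t 6.3 tcp [ 0.5742 -0.048   0.0113] heading x -14.03 zaxis [ 2.e-04 -0.e+00 -1.e+00] F [-0.41  0.08 -0.2 ] w -0.0
shift mm [ 0.5 -0.1 -0.7]
t 6.3 tcp [ 0.5742 -0.048   0.0113] heading x -14.03 zaxis [ 2.e-04 -0.e+00 -1.e+00] F [-0.41  0.08 -0.2 ] w -0.0
shift mm [ 0.5 -0.1 -0.7]
t 6.3 tcp [ 0.5742 -0.048   0.0113] heading x -14.03 zaxis [ 2.e-04 -0.e+00 -1.e+00] F [-0.41  0.08 -0.2 ] w -0.0
shift mm [ 0.5 -0.1 -0.7]
```

View pics/v4.png

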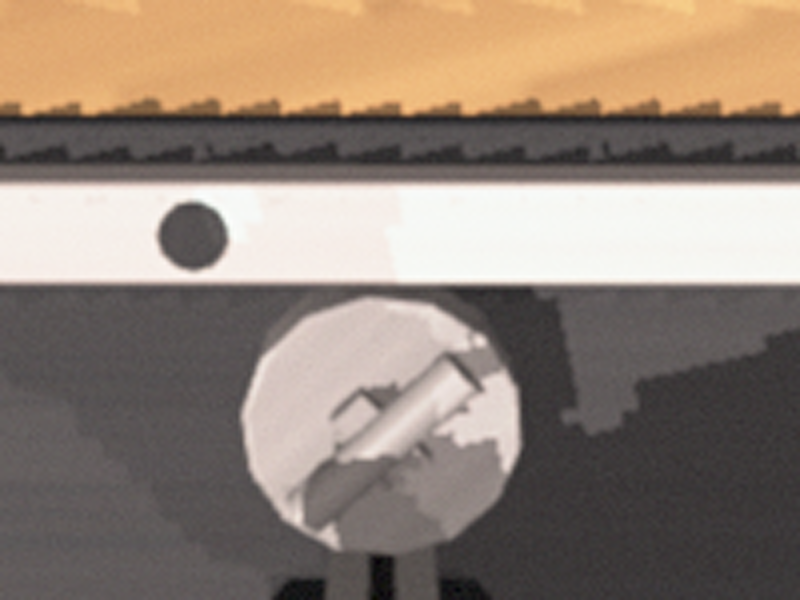

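The gap between the cup edge (crop row 297) and the rail's inner edge (row 284) is about 3 px, or 1.5 mm. I'll close it slowly.

{"name": "move_arm", "arguments": {
  "steps": [
    [0.5,0,0,0,0],
    [1,0,0,0,0],
    [1.5,0,0,0,0],
    [2,0,0,0,0],
    [2,0,0,0,0]
  ]
}}

```text
time: 6.8
tool_pos: [0.5754, -0.0483, 0.0112]
tcp_rot: [-3.118, 0.384, 0.002]
wrist_force: [-3.2, 1.1, 3.0]
width: -0.001
```

```bash
python3 - <<'E'
from h import *
cap('wrist','wrist5')
shift(p2w(15,-21,12)); print(w2p(bot.read_state()['tool_pos']))
im=load('wrist5')['pixels'][110:260,220:420]
cv2.imwrite('pics/v5.png',cv2.resize(im,None,fx=4,fy=4,interpolation=cv2.INTER_CUBIC)[:,:,::-1])
E
```

```text
t 6.85 tcp [ 0.5754 -0.0483  0.0112] heading x -14.04 zaxis [-1.3e-03  2.0e-04 -1.0e+00] F [-3.14  2.07  2.05] w -0.004
shift mm [-0.8 -0.1 -0.8]
[ 15.76398598 -21.0851286 ]
```

View pics/v5.png

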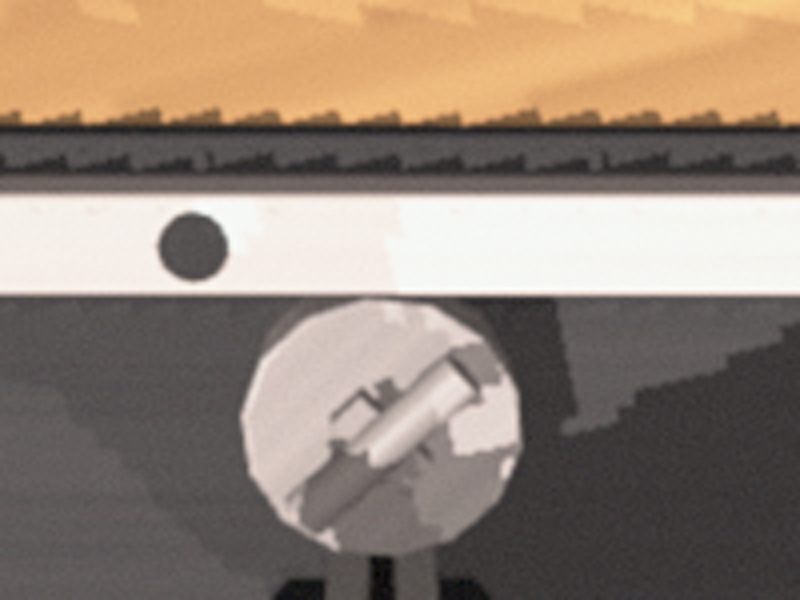

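The cup now lies against the rail: the gap is gone and the wrist force is about 3.5 N. Next I back off, go round to the right of the cup, and turn 15° so the finger back also presses it gently into the rail.

{"name": "move_arm", "arguments": {
  "steps": [
    [-2,0,0,0,0],
    [-7,0,0,0,0],
    [-14,0,0,0,0],
    [-20,0,0,0,0],
    [-22,5,0,2,0],
    [-22,15,0,5,0],
    [-22,26,0,9,0],
    [-22,36,0,12,0],
    [-20,42,0,15,0],
    [-14,44,0,15,0],
    [-6,44,0,15,0],
    [3,44,0,15,0],
    [11,44,0,15,0],
    [16,44,0,15,0],
    [19,44,0,15,0],
    [19,44,0,15,0]
  ]
}}

```text
time: 8.45
tool_pos: [0.5843, -0.0957, 0.0112]
tcp_rot: [-3.041, 0.787, -0.0]
wrist_force: [-0.3, -0.5, 0.1]
width: -0.002
```

```bash
python3 - <<'E'
from h import *
cap('wrist','wrist6')
shift(p2w(35.4,-63,12)); print(w2p(bot.read_state()['tool_pos']))
E
```

```text
t 8.5 tcp [ 0.5838 -0.0956  0.0111] heading x -29.02 zaxis [-4.e-04  1.e-04 -1.e+00] F [-0.01 -0.36  0.12] w -0.002
shift mm [-0.5 -1.9 -0.9]
[ 35.39616793 -64.9489801 ]
```

View pics/wrist6.png

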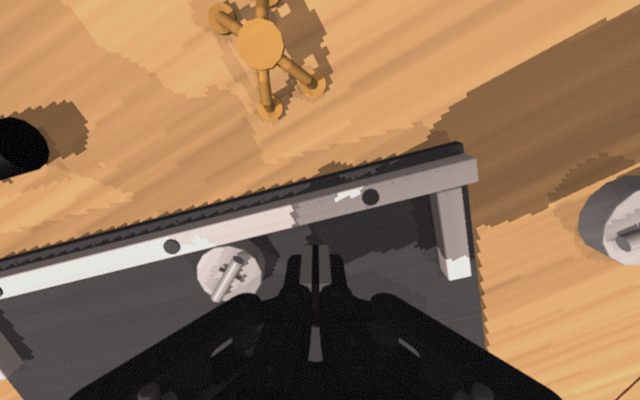

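{"name": "move_arm", "arguments": {
  "steps": [
    [-1,-3.9,0,0,0],
    [-2.1,-7.7,0,0,0],
    [-3.1,-11.6,0,0,0],
    [-4.1,-15.5,0,0,0],
    [-5.2,-19.3,0,0,0],
    [-6.2,-23.2,0,0,0],
    [-7.2,-27,0,0,0],
    [-8.3,-30.9,0,0,0],
    [-9.3,-34.8,0,0,0],
    [-10.3,-38.6,0,0,0],
    [-11.4,-42.5,0,0,0],
    [-12.4,-46.4,0,0,0],
    [-12.4,-46.4,0,0,0]
  ]
}}

```text
time: 9.8
tool_pos: [0.5956, -0.0486, 0.0112]
tcp_rot: [-3.041, 0.787, -0.0]
wrist_force: [-1.8, 0.4, 1.3]
width: -0.006
```

```bash
python3 - <<'E'
from h import *
cap('wrist','wrist7')
shift(p2w(35.4,-17,12)); print(w2p(bot.read_state()['tool_pos']))
E
```

```text
t 9.85 tcp [ 0.5958 -0.0487  0.0113] heading x -29.02 zaxis [ 5.e-04  3.e-04 -1.e+00] F [ 0.29 -0.02 -0.24] w 0.0
shift mm [-0.1  0.5 -0.7]
[ 35.61340117 -16.53348189]
```

View pics/wrist7.png

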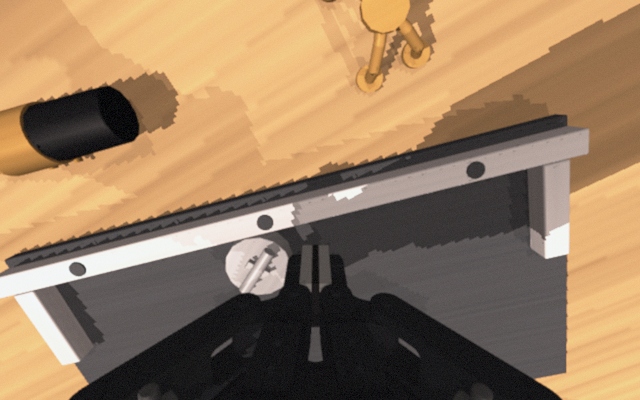

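The cup at (257,267) is still touching the rail and the finger's outside at column 288. Continuing.

{"name": "move_arm", "arguments": {
  "steps": [
    [-0.8,-2.9,0,0,0],
    [-1.8,-6.8,0,0,0],
    [-2.8,-10.6,0,0,0],
    [-3.9,-14.5,0,0,0],
    [-4.9,-18.4,0,0,0],
    [-5.9,-22.2,0,0,0],
    [-7,-26.1,0,0,0],
    [-8,-30,0,0,0],
    [-9,-33.8,0,0,0],
    [-10.1,-37.7,0,0,0],
    [-11.1,-41.5,0,0,0],
    [-12.1,-45.4,0,0,0],
    [-13.2,-49.3,0,0,0],
    [-14.2,-53.1,0,0,0],
    [-15.2,-57,0,0,0],
    [-16.3,-60.9,0,0,0],
    [-17.3,-64.7,0,0,0],
    [-18.1,-67.6,0,0,0],
    [-18.1,-67.6,0,0,0]
  ]
}}

```text
time: 11.75
tool_pos: [0.6127, 0.0192, 0.0113]
tcp_rot: [-3.041, 0.787, -0.001]
wrist_force: [0.4, -0.1, 0.5]
width: 0.0
```

```bash
python3 - <<'E'
from h import *
cap('wrist','wrist8')
shift(p2w(35.4,83,12)); print(w2p(bot.read_state()['tool_pos']))
im=load('wrist8')['pixels'][190:340,120:320]
cv2.imwrite('pics/v8.png',cv2.resize(im,None,fx=4,fy=4,interpolation=cv2.INTER_CUBIC)[:,:,::-1])
E
```

```text
t 11.8 tcp [0.6128 0.0191 0.0114] heading x -29.02 zaxis [ 6.e-04  2.e-04 -1.e+00] F [-0.49  1.16  0.12] w -0.001
shift mm [ -7.9 -28.6  -0.6]
[35.66568579 53.35784989]
```

View pics/v8.png

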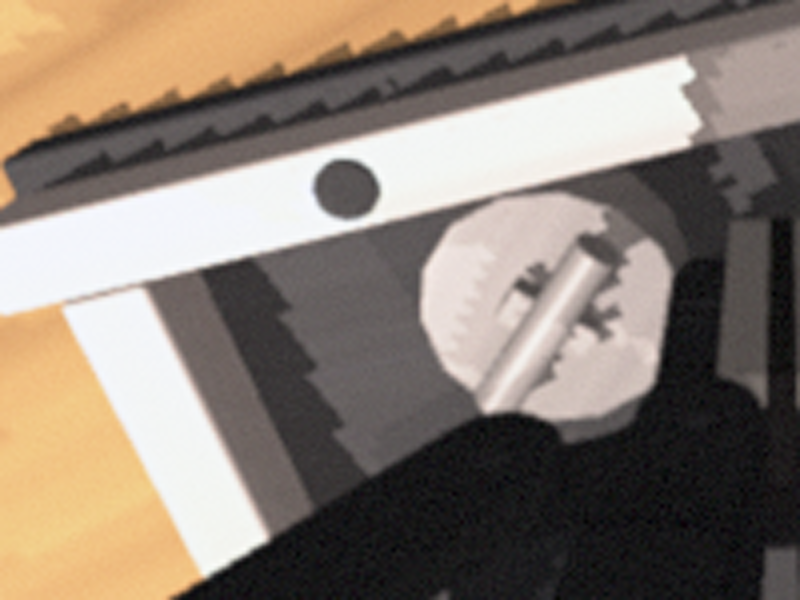

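Still on the rail, with roughly 30 mm left to the end stop.

{"name": "move_arm", "arguments": {
  "steps": [
    [-0.8,-2.9,0,0,0],
    [-1.8,-6.8,0,0,0],
    [-2.8,-10.6,0,0,0],
    [-3.9,-14.5,0,0,0],
    [-4.9,-18.4,0,0,0],
    [-5.7,-21.3,0,0,0],
    [-6.5,-24.2,0,0,0],
    [-7,-26.1,0,0,0],
    [-7,-26.1,0,0,0]
  ]
}}

```text
time: 12.7
tool_pos: [0.6192, 0.0453, 0.0113]
tcp_rot: [-3.041, 0.787, -0.0]
wrist_force: [-0.5, -0.7, 0.3]
width: -0.001
```

```bash
python3 - <<'E'
from h import *
cap('wrist','wrist9')
shift(p2w(35.4,83,12)); print(w2p(bot.read_state()['tool_pos']))
im=load('wrist9')['pixels'][170:320,160:360]
cv2.imwrite('pics/v9.png',cv2.resize(im,None,fx=4,fy=4,interpolation=cv2.INTER_CUBIC)[:,:,::-1])
E
```

```text
t 12.75 tcp [0.6192 0.0452 0.0113] heading x -29.03 zaxis [ 4.e-04  2.e-04 -1.e+00] F [-0.03 -0.25  0.94] w -0.002
shift mm [-0.8 -2.6 -0.7]
[35.53388164 80.2396124 ]
```

View pics/v9.png

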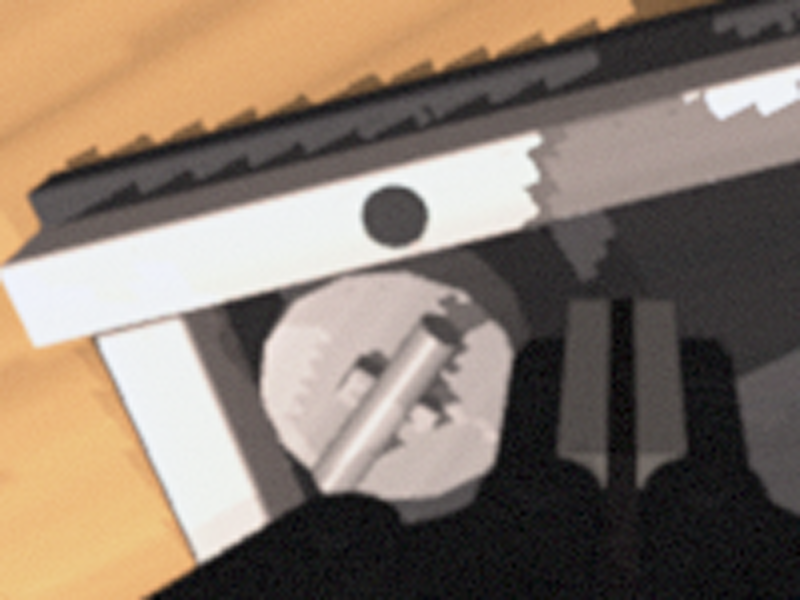

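About 5 mm remain, from the cup edge at crop column 260 to the stop edge at 225. I'll close it slowly and watch the force.

{"name": "move_arm", "arguments": {
  "steps": [
    [-0.3,-1,0,0,0],
    [-0.5,-2,0,0,0],
    [-0.8,-3,0,0,0],
    [-1,-3.9,0,0,0],
    [-1.2,-4.4,0,0,0],
    [-1.2,-4.4,0,0,0]
  ]
}}

```text
time: 13.35
tool_pos: [0.6201, 0.0494, 0.0113]
tcp_rot: [-3.041, 0.787, -0.0]
wrist_force: [-0.3, -0.6, 0.1]
width: 0.003
```

```bash
python3 - <<'E'
from h import *
cap('wrist','wrist10')
shift(p2w(35.4,83,12)); print(w2p(bot.read_state()['tool_pos']))
im=load('wrist10')['pixels'][170:320,160:360]
cv2.imwrite('pics/v10.png',cv2.resize(im,None,fx=4,fy=4,interpolation=cv2.INTER_CUBIC)[:,:,::-1])
E
```

```text
t 13.4 tcp [0.6201 0.0494 0.0113] heading x -29.04 zaxis [ 0.e+00  1.e-04 -1.e+00] F [-0.24 -0.97 -0.19] w -0.0
shift mm [ 0.4  1.5 -0.7]
[35.3957232 84.5613286]
```

View pics/v10.png

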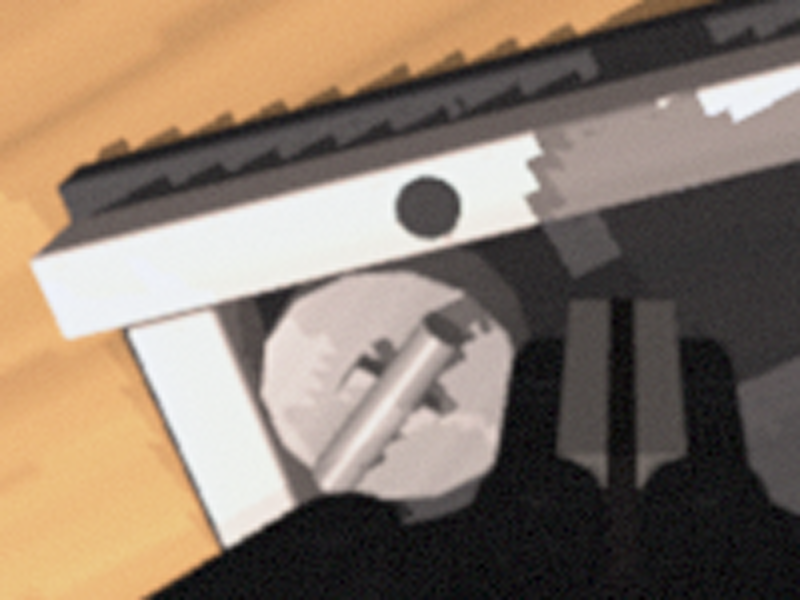

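{"name": "move_arm", "arguments": {
  "steps": [
    [-0.1,-0.5,0,0,0],
    [-0.3,-1,0,0,0],
    [-0.4,-1.5,0,0,0],
    [-0.5,-2,0,0,0],
    [-0.5,-2,0,0,0]
  ]
}}

```text
time: 13.9
tool_pos: [0.6203, 0.0507, 0.0112]
tcp_rot: [3.04, -0.787, -0.001]
wrist_force: [-2.2, -5.1, 1.0]
width: -0.002
```

```bash
python3 - <<'E'
from h import *
cap('wrist','wrist11')
shift(p2w(35.4,83,12)); print(w2p(bot.read_state()['tool_pos']))
im=load('wrist11')['pixels'][170:320,160:360]
cv2.imwrite('pics/v11.png',cv2.resize(im,None,fx=4,fy=4,interpolation=cv2.INTER_CUBIC)[:,:,::-1])
E
```

```text
t 13.95 tcp [0.6203 0.0507 0.0112] heading x -29.03 zaxis [-7.e-04 -8.e-04 -1.e+00] F [-1.97 -4.16  0.3 ] w -0.004
shift mm [ 0.9  2.8 -0.8]
[35.29583147 85.90711783]
```

View pics/v11.png

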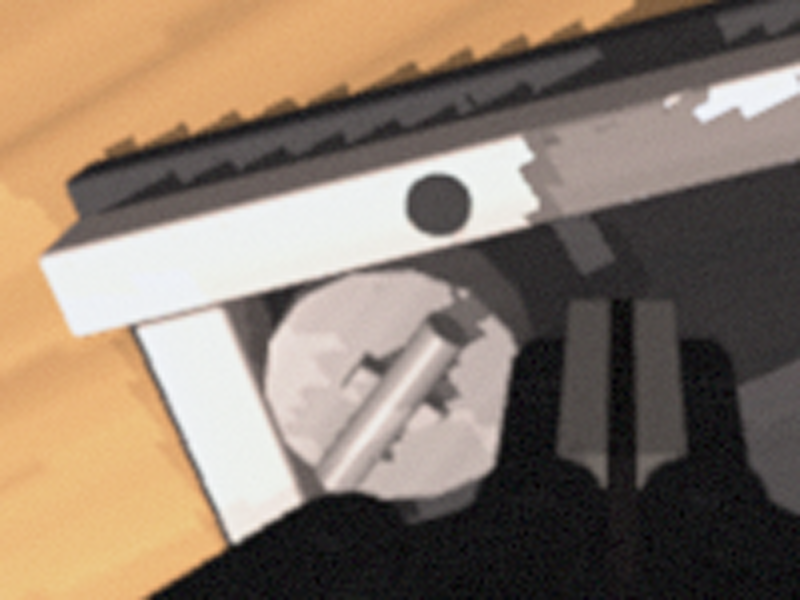

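Contact with the end stop is at about 5 N, and the picture shows the cup touching both faces. I'll back straight off, rise, and check.

{"name": "move_arm", "arguments": {
  "steps": [
    [0.5,2,0,0,0],
    [1,4,0,0,0],
    [2.6,9.7,0,0,0],
    [5.2,19.3,0,0,0],
    [7.7,29,0,0,0],
    [9,34,-8,0,0],
    [9,34,-28,0,0],
    [9,34,-58,0,0],
    [5,34,-88,0,0],
    [-10,34,-118,0,0],
    [-30,34,-145,0,0],
    [-50,34,-165,0,0],
    [-60,34,-175,0,0],
    [-60,34,-175,0,0],
    [-60,34,-175,0,0]
  ]
}}

```text
time: 15.45
tool_pos: [0.5517, 0.0504, 0.1859]
tcp_rot: [3.041, -0.787, 0.0]
wrist_force: [-0.8, 0.7, 0.0]
width: 0.003
```

```bash
python3 - <<'E'
from h import *
for n in ['wrist','top','side']: cap(n,n+'12')
shift(None)
c=load('wrist12')
cv2.imwrite('pics/v12.png',c['pixels'][:,:,::-1])
t=load('side12')['pixels'][140:260,245:405]
cv2.imwrite('pics/s12.png',cv2.resize(t,None,fx=5,fy=5,interpolation=cv2.INTER_CUBIC)[:,:,::-1])
E
```

```text
t 15.6 tcp [0.5513 0.0503 0.1847] heading x -29.06 zaxis [-2.4e-03 -3.0e-04 -1.0e+00] F [ 0.83  0.43 -1.48] w 0.003
```

View pics/v12.png

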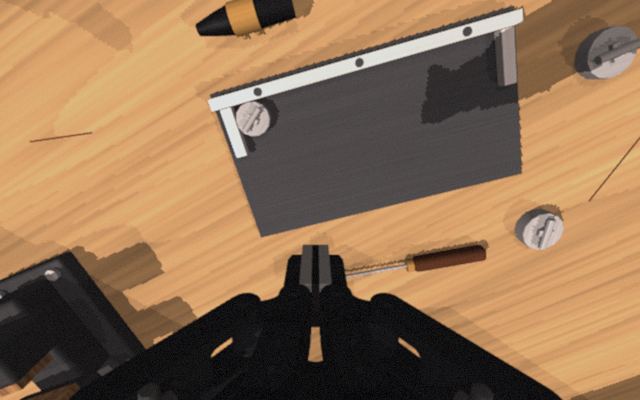

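View pics/s12.png

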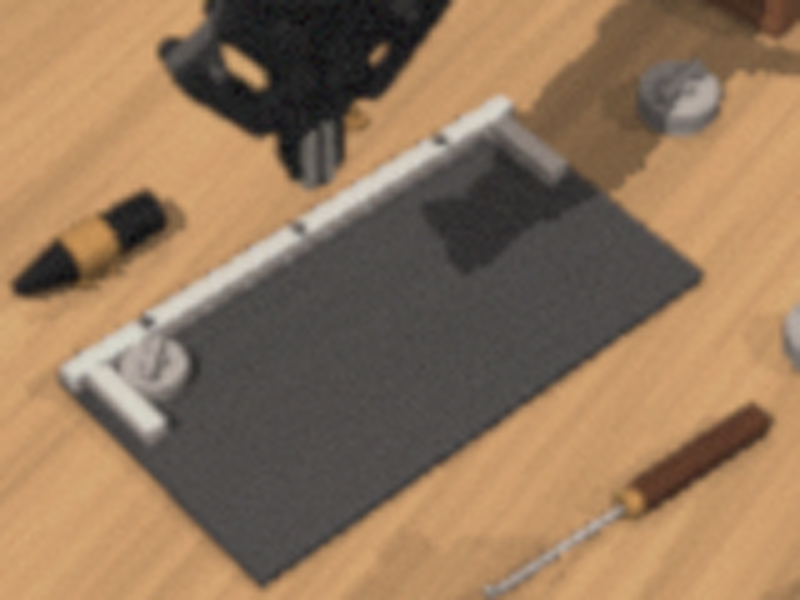

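```bash
python3 - <<'E'
from h import *
c=load('wrist12')
im=c['pixels'][75:175,200:330]
cv2.imwrite('pics/v13.png',cv2.resize(im,None,fx=6,fy=6,interpolation=cv2.INTER_CUBIC)[:,:,::-1])
E
```

```text
(no output)
```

View pics/v13.png

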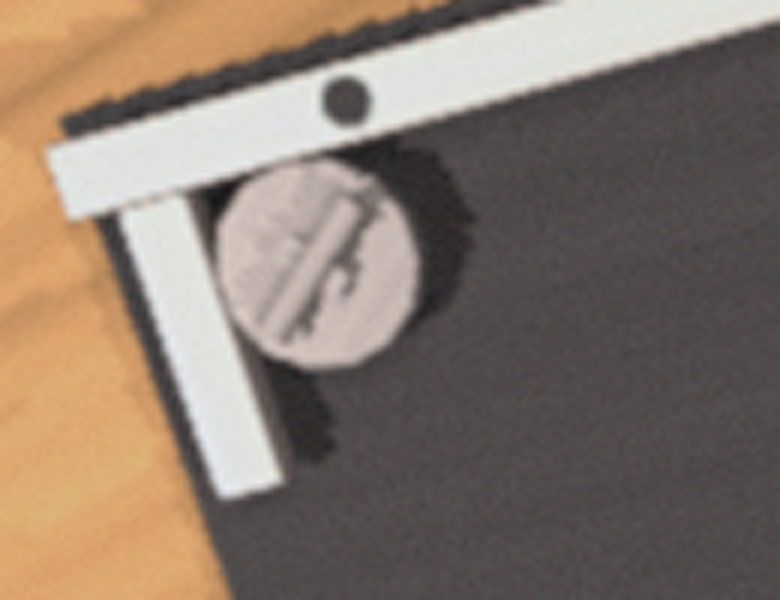

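The cup (crop centre (318,262)) touches both the rail edge and the end-stop edge with no visible gap. The bystanders are where they lay and the hand is clear.

```bash
python3 - <<'E'
from workcell import bot
print(bot.finish_job())
E
```

```text
the job is handed in; nothing more can be done
None
```

The key cup is in the left corner pocket, the one nearer the vise, and the job is handed in at about 15.6 s of robot time (limit 51 s). I pushed it across the plate with the shut fingertips until it met the rail. Then I slid it along the rail with the finger back turned 15°, so it stayed pressed against the rail all the way into the corner.

**Last checks**
- **Contact:** the wrist force rose to about 3.5 N when the cup met the rail and about 5 N when it met the end stop.
- **Fit:** in the final wrist close-up I can see no gap at the rail or the stop. I judged this by eye and did not measure it numerically.
- **Surroundings:** the mouthpiece and spring hook look unmoved. The key guard is largely hidden behind the gripper in the last pictures, but nothing came near it.
- **Hand:** it ended about 0.18 m above the bench, touching nothing.

**Disagreements:** the top and wrist cameras differed by about 2 mm on the plate's position, so I finished both contacts by picture and force. The rail also measured about 12 mm thick, not the 17 mm that its 60 mm inner face and the plate edge at 77 mm suggested. This did not affect the push.

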